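# Load a vial and slide the shuttle into its detent at the reading gate

### The arm

A 6-joint arm with a two-finger parallel gripper is mounted at the origin on a cart in front of the work surface, level with it; the furniture and walls round the work are solid. World frame = base frame: x ahead of the robot, y to its left, z up, the work surface at z = 0. Lengths are in mm, angles in rad, forces in N, time in s.
With the tool pointing down it reaches from about 275 to 750 mm from the base axis. Payload 10.2 kg.
Tool frame: the origin (TCP) lies between the finger pads; the fingertips stand 8 mm ahead of it and the grasp point (between the pads) lies 11 mm behind it; z points along the fingers, x is the direction in which the jaws open and shut, and the axes are right-handed (so a half turn about z gives the same grasp; the last joint's range is limited). The gripper opens to 85 mm and grips with 20 to 120 N. Pads are 22 mm wide; open, the fingers measure 114 mm over their backs; the gripper's body (76 mm by 85 mm) begins 54 mm behind the grasp point. The pads swing forward as they close: fully open they stand 13 mm farther back than shut.
Start: joints at [-1.458, 0.313, 1.498, -0, 1.331, -0.223], TCP at [172.988, -495.688, 239.294] pointing down, gripper open.
Joint ranges: [-2.94, 2.94], [-0.97, 2.17], [0.19, 2.56], [-1.23, 4.37], [0.02, 3.11], [-2.88, 2.88]. Speed limits (rad/s): [2.39, 2.39, 3.01, 3.14, 3.14, 3.14].

### API

Orientations are given as a unit quaternion [w, x, y, z].
In Python, from rig import sense, eyes, ctrl gives the robot as it stands.
- The arm moves only by the tool move_arm, never from a script. Its argument "rows" is a list that holds one entry, the list of rows, each a list of 5 numbers: the shift along the tool's x, y, z in mm, then the turn about the tool's z in units of 6 degrees (1.0 is 6 degrees), then the gripper command: -1 is shut, 1 is fully open, values between are in proportion. In form: [[[dx, dy, dz, roll, jaw], ...]]. A call has 1 to 12 rows; each row is the pose to reach, as a shift and turn from the pose measured when the call began, along the tool's axes at that moment; what a row does not reach only later rows make up. A row lasts 1/8 s, in which the tool goes at most 62.5 mm and 10.7 degrees, less where a joint would pass 70% of its speed; a pose out of reach is approached as far as the arm can. A call with a gripper value outside its range is refused whole. The fingers move at their own pace and stop on an object; "squeeze" is the grip in N (left out, the last holds). Time passes only in rows, so rows that repeat a pose let the fingers close. It gives the time, the measured TCP pose, the force and the opening at its end, in the units of the state.
- sense(): the state, without advancing time (a new reading comes with each control period).
- eyes.capture(name): name is "scene" or "top"; returns a dict with "color" (400x640x3 uint8, blue, green, red), "vertical_fov" (degrees; the focal length in pixels is half the picture's height over the tangent of half this angle, whatever the lens; pixels are square), "cx", "cy" (the principal point, pixels), "xyz" and "attitude" of the camera in the world. Camera axes: x right, y down, z forward; pixel columns grow to the right and rows downward; lengths in mm; the calibration is good to about 2 mm. A picture is of the moment at which its call begins. There is no depth.
- ctrl.finish_job(): hands the job in, once; it reports no verdict.
The state is a dict: "time_s": time; "joints": joint angles; "dq": joint speeds; "tau": joint torques, N m; "eef_pos": TCP position; "ee_rot": TCP orientation; "force": force on the tool from outside, world axes, zero at the start; "wrist_torque": the same for the moment, N m; "grip_width": opening from 0.0 (shut) to 1.0 (fully open).
Only numpy, scipy, OpenCV 4.12 (cv2) and the standard library are available. Lean on these libraries where they do the work, as an engineer would, in place of code of your own. Each camera call takes 0.05 s, during which the arm holds its last target. There are 200 camera calls.

### The job

Stand the small white-capped vial upright, fully down in the round well of the shuttle while the shuttle is still out in front of the reading gate, and let go of it. Then grip the shuttle's white knob and slide the shuttle along its rail until the ball detent clicks in with the vial between the two posts of the gate; do not run past that notch. Finish while still gripping the knob, with the shuttle held at rest in the notch; leave the three other loose vessels alone.

Things in the scene. Friction and masses are not known exactly. Their poses are not given: they have to be found in the camera images.
- vial: Small clear glass vial with a white cap, 22 mm diameter, 52 mm high, about 22 g, loose, standing upright on the worktop. Origin: centre of its underside; z up along the vial.
- rail: Fixed straight rail on an aluminium base plate 60 mm (x) by 320 mm (y), turned up to 0.2 rad on the worktop. Origin: centre of its underside; y along the rail, z up. The shuttle starts near its +y end and travels towards its -y, where the reading gate stands.
- shuttle: Shuttle captive on the rail, moving only along y (about 1 N friction, 180 mm travel). Aluminium plate 50 mm (x) wide, top 30 mm above the worktop, from 30 mm on the -y side of the well to 106 mm on the +y side; on it a grey 44 x 44 mm block, top 54 mm above the worktop, with the well, and the white knob. Origin: below the well's centre at worktop level; axes as the rail's.
- shuttle_well (a point): Centre of the floor of the shuttle's well, 34 mm above the worktop. The well is a round upright hole, 24 mm diameter, 20 mm deep (mouth 54 mm above the worktop, 2 mm chamfer). The seated vial's underside is at this point; 32 mm of the vial then stand out above the block. Axes as the rail's.
- shuttle_knob (a point): Grip point of the shuttle's knob, 64 mm above the worktop, 80 mm from the well's centre towards +y. The knob is an upright white block, 16 mm across the rail (x) by 26 mm along it (y), from 42 to 82 mm above the worktop, on a short pillar; free on all sides. Axes as the rail's.
- gate: Reading gate: two fixed grey posts 80 mm high and 36 mm along the rail, one each side of it, 62 mm apart in the clear between their lens rings, open above. Its place along the rail differs each time. Origin: midway between the posts at worktop level; axes as the rail's. The +x post holds a spring ball that clicks between two ridges on the shuttle's flank.
- gate_centre (a point): Midway between the posts, 34 mm above the worktop; axes as the rail's. In the notch the well's centre is here. The first ridge resists from about 14 mm short; a slow push peaks at about 5 N some 11 mm short (a jerky one reads more); past its top, 6.5 mm short, the ball pulls the shuttle in and, if let loose, centres it (about 4 N to leave). An equal second ridge lies beyond.
- capped_bottle: Bystander: black roll-on bottle with cap, 20 mm diameter, 86 mm high, loose. Origin: centre of its underside.
- blackcap_vial: Bystander: squat glass vial with a black cap, 32 mm diameter, 50 mm high, loose. Origin: centre of its underside.
- shot_glass: Bystander: empty clear tumbler, 53 mm diameter, 56 mm high, loose. Origin: centre of its underside.
Not all that is in view belongs to the job. What is shaped like the gate but turquoise is not meant.

How it is judged:
By the outcome, as a careful person would: the job done as asked, in the order asked, and still so for the second after the job is handed in, while the arm keeps its last pose, push and grip.
It also fails if it takes over 58 s, if anything falls off the work surface, if the arm or the gripper's body presses on something with over 40 N, if the wrist force passes 120 N, or if a joint passes its speed limit or range.

## Working session

There is one attempt and no reset: what is moved stays moved. The work goes in short steps, Python scripts to look and compute and a tool call to move; the robot and the scene stay as the last step left them, time stands still between calls to the robot, and variables do not carry over. Pictures are saved under pics/ and viewed, about 8 in all and at most 12, crops included, and the job is handed in when it is done.

Besides the shell and the picture viewer there is one more tool, called after "Request:" as name([rows], argument=value, ...), one row to a line, values as JSON. move_arm: Moves the arm, as the interface text tells. Its arguments: {"type":"object","properties":{"rows":{"type":"array","items":{"type":"array","items":{"type":"array","items":{"type":"number"}}}},"squeeze":{"type":"number"}},"required":["rows"]}

```bash
mkdir -p pics
cat > h.py <<'E'
import numpy as np, cv2
from rig import sense, eyes, ctrl
from scipy.spatial.transform import Rotation as R
def cam(name):
    d=eyes.capture(name); q=np.array(d["attitude"])
    if q.size==4: M=R.from_quat([q[1],q[2],q[3],q[0]]).as_matrix()
    else: M=q.reshape(3,3)
    f=200/np.tan(np.radians(d["vertical_fov"])/2)
    return d["color"],dict(M=M,f=f,cx=d["cx"],cy=d["cy"],p=np.array(d["xyz"],float))
def ray(c,u,v):
    r=c["M"]@np.array([(u-c["cx"])/c["f"],(v-c["cy"])/c["f"],1]); return r/np.linalg.norm(r)
def onz(c,u,v,z):
    r=ray(c,u,v); return c["p"]+r*(z-c["p"][2])/r[2]
def proj(c,P):
    q=c["M"].T@(np.array(P,float)-c["p"]); return q[:2]/q[2]*c["f"]+[c["cx"],c["cy"]]
def rotm(s):
    q=s["ee_rot"]; return R.from_quat([q[1],q[2],q[3],q[0]]).as_matrix()
E
python3 - <<'E'
from h import *
for n in("top","scene"):
    im,c=cam(n); cv2.imwrite(f"pics/{n}0.png",im); print(n,c, eyes.capture(n)["attitude"])
s=sense(); print({k:np.round(v,3) for k,v in s.items()}); print(rotm(s).round(3))
E
```

```text
top {'M': array([[-6.95942188e-03, -9.81179659e-01,  1.92971613e-01],
       [-9.99975424e-01,  6.66503835e-03, -2.17467629e-03],
       [ 8.47584938e-04, -1.92982005e-01, -9.81201930e-01]]), 'f': np.float64(483.4142242420922), 'cx': 321.7528197151842, 'cy': 200.27382166287387, 'p': array([ 263.45505619, -133.85856456, 1438.78640003])} [ 0.06801413 -0.70135181  0.70619162 -0.06908772]
scene {'M': array([[-0.80569299, -0.26795678,  0.52825938],
       [-0.59232872,  0.3609413 , -0.72032497],
       [ 0.00234534, -0.89326398, -0.44952637]]), 'f': np.float64(382.68538484835096), 'cx': 324.41588196580966, 'cy': 195.80059123317977, 'p': array([-90.79305342, 753.82875171, 602.70120723])} [ 0.16257455 -0.265938    0.8087275  -0.4988049 ]
{'time_s': np.float64(0.2), 'joints': array([-1.458,  0.313,  1.498,  0.   ,  1.331, -0.223]), 'dq': array([-0.001, -0.001, -0.002,  0.002, -0.001,  0.   ]), 'tau': array([ 1.0000e-03, -4.1202e+01, -2.5961e+01, -0.0000e+00,  3.0000e-03,
        0.0000e+00]), 'eef_pos': array([ 172.997, -495.536,  238.981]), 'ee_rot': array([-0.   ,  0.815, -0.579, -0.   ]), 'force': array([ 0.557, -0.596,  0.361]), 'wrist_torque': array([-0.001,  0.039, -0.016]), 'grip_width': np.float64(1.001)}
[[ 0.33  -0.944 -0.   ]
 [-0.944 -0.33   0.001]
 [-0.001 -0.    -1.   ]]
```

View pics/top0.png

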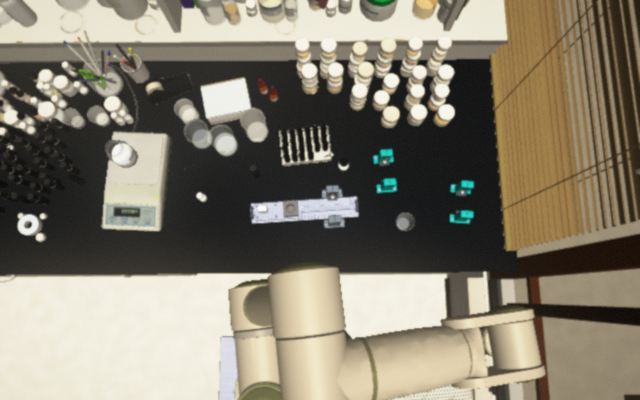

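View pics/scene0.png

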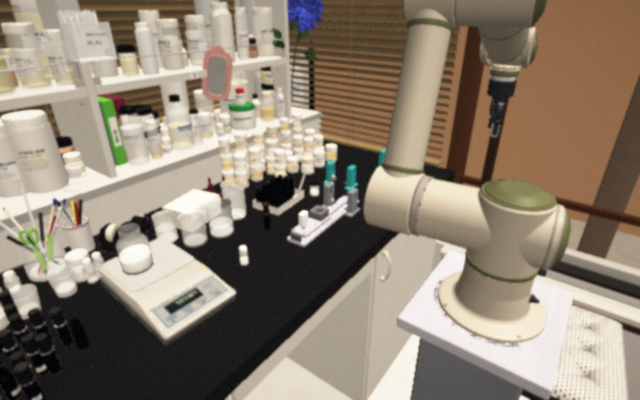

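The top view shows the vial's white cap at about (201,197). The rail spans (250..358, ~208), with the grey block at (291,208), the knob at (262,209) and the gate posts at (333,192) and (335,222). The shot glass is at (405,221). In the scene view the vial is at (243,254). Next I'll view enlarged crops.

Run:
```python
from h import *
a=cv2.imread("pics/top0.png")[155:245,180:380]; b=cv2.imread("pics/scene0.png")[170:270,220:370]
a=cv2.resize(a,(800,360),interpolation=cv2.INTER_CUBIC); b=cv2.resize(b,(360,240),interpolation=cv2.INTER_CUBIC)
o=np.zeros((600,800,3),np.uint8); o[:360]=a; o[360:,:360]=b; cv2.imwrite("pics/crop0.png",o)
im,c=cam("top"); im2,c2=cam("scene")
def tri(p,q):
    r1,r2=ray(c,*p),ray(c2,*q); A=np.stack([r1,-r2],1); t=np.linalg.lstsq(A,c2["p"]-c["p"],rcond=None)[0]
    P,Q=c["p"]+t[0]*r1,c2["p"]+t[1]*r2; return ((P+Q)/2).round(1),np.linalg.norm(P-Q).round(1)
# white cap in top
def cent(im,x0,x1,y0,y1,th):
    g=im[y0:y1,x0:x1].min(2)>th; v,u=np.nonzero(g); return u.mean()+x0,v.mean()+y0,len(u),(u.min()+x0,u.max()+x0,v.min()+y0,v.max()+y0)
for th in(120,170): print(cent(im,192,212,187,207,th),cent(im2,236,250,243,266,th))
p=cent(im,192,212,187,207,120); print("cap at z52",onz(c,p[0],p[1],50))
for th in(200,225): print("knob",cent(im,254,272,202,216,th))
for n,u,v,z in(("blk",291,208,54),("knob",262,209,82),("gate1",333,192,80),("gate2",335,222,80),("railL",250,213,0),("railR",358,206,0)): print(n,onz(c,u,v,z).round(0))
```

```text
(np.float64(200.91176470588235), np.float64(196.51470588235293), 68, (np.int64(196), np.int64(206), np.int64(192), np.int64(201))) (np.float64(243.2207792207792), np.float64(254.62337662337663), 154, (np.int64(239), np.int64(248), np.int64(245), np.int64(264)))
(np.float64(200.74468085106383), np.float64(196.51063829787233), 47, (np.int64(197), np.int64(205), np.int64(193), np.int64(200))) (np.float64(243.3119266055046), np.float64(254.27522935779817), 109, (np.int64(239), np.int64(247), np.int64(245), np.int64(263)))
cap at z52 [550.2239344  217.25420246  50.        ]
knob (np.float64(263.2530120481928), np.float64(209.2289156626506), 166, (np.int64(254), np.int64(271), np.int64(203), np.int64(215)))
knob (np.float64(261.2173913043478), np.float64(207.7608695652174), 46, (np.int64(257), np.int64(265), np.int64(205), np.int64(210)))
blk [513. -47.  54.]
knob [506.  34.  82.]
gate1 [ 555. -169.   80.]
gate2 [ 468. -174.   80.]
railL [509.  80.   0.]
railR [ 528. -247.    0.]
```

View pics/crop0.png

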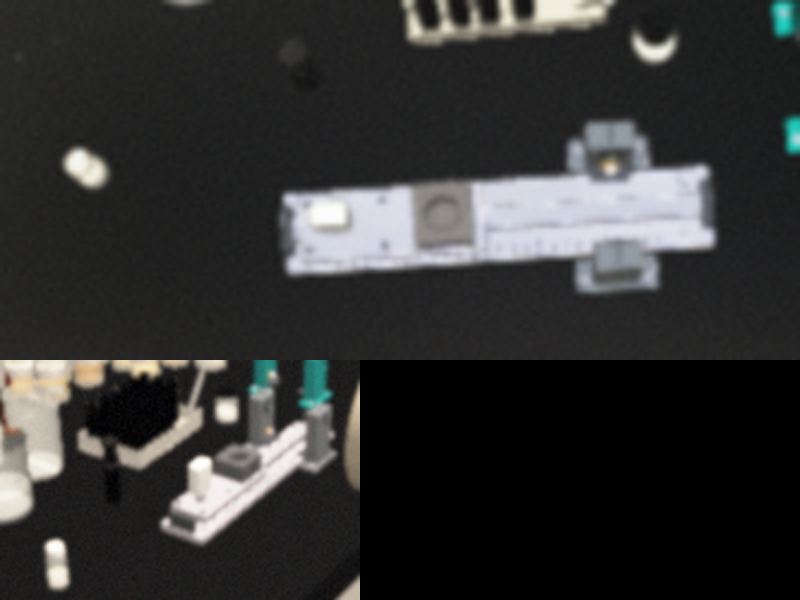

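The crop shows the vial standing, with its cap at crop (77,161) and its base at (95,172). The rail corners are at (285,193), (290,272), (708,167) and (714,246). The well mouth is at (443,213) and the knob top at (328,213). The gate posts have their tops near (608,136) and (617,252). I'll turn these into positions.

```bash
cat >> h.py <<'E'
def shift(s,target,yaw):
    "tool-axis shift and roll units to reach target (world TCP), tool x at world angle yaw"
    M=rotm(s); d=M.T@(np.array(target,float)-np.array(s["eef_pos"]))
    cur=np.arctan2(M[1,0],M[0,0]); w=(yaw-cur+np.pi/2)%np.pi-np.pi/2
    return d.round(1), round(-np.degrees(w)/6,2)
E
python3 - <<'E'
from h import *
im,c=cam("top"); im2,c2=cam("scene")
C=lambda x,y:(180+x/4-.4,155+y/4-.4)
S=lambda x,y:(220+x/2.4-.3,170+(y-360)/2.4-.3)
print("cap top",onz(c,*C(77,161),52).round(1),"base",onz(c,*C(95,172),3).round(1))
print("scene cap",onz(c2,*S(56,547),48).round(1),"scene base",onz(c2,*S(58,580),4).round(1))
w=onz(c,*C(443,213),54); k=onz(c,*C(328,213),82); print("well",w.round(1),"knob",k.round(1),np.linalg.norm((w-k)[:2]))
kl=onz(c2,*S(201,463),82); print("knob scene",kl.round(1), "well scene",onz(c2,*S(238,455),54).round(1))
for z in(0,8):
  q=[onz(c,*C(*p),z) for p in((285,193),(708,167),(290,272),(714,246))]
  print([np.round(x[:2],0) for x in q],[round(np.degrees(np.arctan2(-(a-b)[0],(a-b)[1])),2) for a,b in((q[0],q[1]),(q[2],q[3]))])
g1,g2=onz(c,*C(609,133),80),onz(c,*C(617,254),80); print("gate",g1.round(1),g2.round(1),((g1+g2)/2).round(1))
s=sense(); print(shift(s,[549,218,150],np.radians(3)))
E
```

```text
cap top [554.8 223.   52. ] base [556.5 221.6   3. ]
scene cap [553.6 223.9  48. ] scene base [556.4 223.9   4. ]
well [513.9 -45.4  54. ] knob [509.4  34.8  82. ] 80.30742160459826
knob scene [506.3  38.1  82. ] well scene [514.3 -43.5  54. ]
[array([540.,  78.]), array([ 558., -243.]), array([479.,  73.]), array([ 497., -246.])] [np.float64(3.2), np.float64(3.16)]
[array([538.,  77.]), array([ 556., -242.]), array([478.,  72.]), array([ 496., -246.])] [np.float64(3.2), np.float64(3.16)]
gate [ 566.9 -166.2   80. ] [ 478.8 -170.9   80. ] [ 522.9 -168.6   80. ]
(array([-549.8, -590.2,   89.3]), np.float64(-12.29))
```

Both views agree: vial at (555,223), well at (514,-44.5), knob at (509,35.5), rail yaw 3.2° and gate at about (522,-168.6). Now I'll move above the vial.

Request:
move_arm([
  [[-552.5, -597.5, 60, -12.3, 1], [-552.5, -597.5, 60, -12.3, 1], [-552.5, -597.5, 60, -12.3, 1], [-552.5, -597.5, 60, -12.3, 1], [-552.5, -597.5, 60, -12.3, 1], [-552.5, -597.5, 60, -12.3, 1], [-552.5, -597.5, 60, -12.3, 1], [-552.5, -597.5, 60, -12.3, 1], [-552.5, -597.5, 60, -12.3, 1], [-552.5, -597.5, 60, -12.3, 1], [-552.5, -597.5, 60, -12.3, 1], [-552.5, -597.5, 60, -12.3, 1]],
], squeeze=30)

```text
time_s: 1.9
eef_pos: [524.9, 166.8, 184.1]
ee_rot: [-0.0, 1.0, 0.027, 0.0]
force: [1.4, -1.6, 0.7]
grip_width: 1.001
```

Request:
move_arm([
  [[33, -54.5, 74, 0, 1], [33, -54.5, 74, 0, 1], [33, -54.5, 74, 0, 1], [33, -54.5, 74, 0, 1]],
])

```text
time_s: 2.4
eef_pos: [555.2, 222.6, 111.1]
ee_rot: [-0.0, 1.0, 0.027, 0.001]
force: [-0.3, 0.1, 0.6]
grip_width: 1.0
```

Run:
```python
from h import *
im,c=cam("top"); im2,c2=cam("scene"); s=sense(); print(s["eef_pos"],shift(s,[555,223,32],np.radians(3.2)))
a=cv2.resize(im[160:230,160:260],(500,350),interpolation=cv2.INTER_CUBIC); b=cv2.resize(im2[190:280,200:290],(300,300),interpolation=cv2.INTER_CUBIC)
o=np.zeros((350,800,3),np.uint8); o[:,:500]=a; o[:300,500:]=b; cv2.imwrite("pics/v1.png",o)
print(proj(c2,[555,223,52]),proj(c2,[555,223,0]))
```

```text
[555.39134055 222.34924435 111.6180605 ] (array([-0.6, -0.7, 79.6]), np.float64(-0.03))
[242.77012047 245.95945514] [244.64234837 262.65534149]
```

View pics/v1.png

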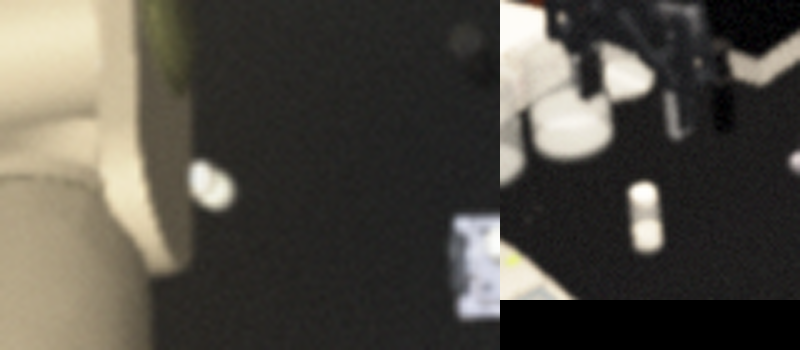

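The vial (crop (645,215)) sits below and between the open fingers, and its predicted pixels match. I'll descend and close.

Request:
move_arm([
  [[-0.5, -0.5, 40, 0, 1], [-0.5, -0.5, 78, 0, 1], [-0.5, -0.5, 78, 0, 1], [-0.5, -0.5, 78, 0, 1], [-0.5, -0.5, 78, 0, -1], [-0.5, -0.5, 78, 0, -1], [-0.5, -0.5, 78, 0, -1], [-0.5, -0.5, 78, 0, -1], [-0.5, -0.5, 78, 0, -1], [-0.5, -0.5, 78, 0, -1]],
], squeeze=25)

```text
time_s: 3.75
eef_pos: [555.1, 222.9, 33.9]
ee_rot: [-0.0, 1.0, 0.026, 0.001]
force: [-1.5, 0.1, 5.2]
grip_width: 0.221
```

Request:
move_arm([
  [[0, 0, 0, 0, -1], [0, 0, 0, 0, -1], [0, 0, -30, 0, -1], [0, 0, -80, 0, -1], [0, 0, -80, 0, -1], [0, 0, -80, 0, -1], [0, 0, -80, 0, -1]],
])

```text
time_s: 4.62
eef_pos: [554.3, 222.7, 112.5]
ee_rot: [0.0, 1.0, 0.026, 0.0]
force: [-0.6, 0.4, 0.6]
grip_width: 0.22
```

Run:
```python
from h import *
im2,c2=cam("scene"); s=sense(); print(s["eef_pos"],s["force"],s["grip_width"],s["ee_rot"]); P=np.array(s["eef_pos"])
u,v=proj(c2,P).astype(int); print(u,v)
b=cv2.resize(im2[v-45:v+45,u-50:u+50],(800,720),interpolation=cv2.INTER_CUBIC)[:600]
cv2.imwrite("pics/v2.png",b)
for h in(0,-32,-34,20):print(h,(proj(c2,P+[0,0,h])-[u-50,v-45])*8)
print(shift(s,[513.9,-44.5,112],np.radians(3.2)))
```

```text
[554.39004419 222.78248684 112.5998735 ] [-0.56950283 -0.0342155  -0.58556722] 0.21751003127705937 [-3.53221678e-05  9.99656352e-01  2.62123892e-02  2.95211573e-04]
240 225
0 [405.66451823 363.98838042]
-32 [415.47949859 451.76391797]
-34 [416.08315779 457.16245254]
20 [399.37674032 307.75667485]
(array([-54.4, 264.8,   0.6]), np.float64(-0.03))
```

View pics/v2.png

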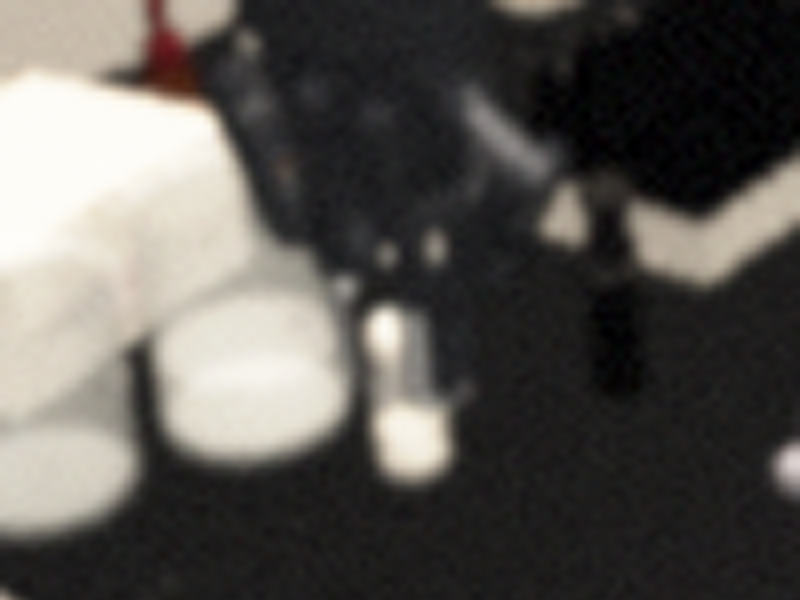

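The vial is held upright, with its base at about (413,470) as predicted. I'll lift clear of the knob and travel to above the well.

Request:
move_arm([
  [[0, 0, -40, 0, -1], [-54.4, 264.8, -48, 0, -1], [-54.4, 264.8, -48, 0, -1], [-54.4, 264.8, -48, 0, -1], [-54.4, 264.8, -48, 0, -1], [-54.4, 264.8, -48, 0, -1], [-54.4, 264.8, -48, 0, -1], [-54.4, 264.8, -48, 0, -1], [-54.4, 264.8, -48, 0, -1]],
])

```text
time_s: 5.8
eef_pos: [514.0, -43.5, 160.3]
ee_rot: [-0.0, 1.0, 0.027, 0.0]
force: [0.3, 0.4, -0.8]
grip_width: 0.22
```

Run:
```python
from h import *
s=sense(); print(s["eef_pos"],shift(s,[513.9,-44.7,100],np.radians(3.2)))
im=cv2.imread("pics/top0.png"); im2=cv2.imread("pics/scene0.png"); _,c=cam("top"); now,c2=cam("scene"); cv2.imwrite("pics/s3.png",now)
g=cv2.GaussianBlur(im,(3,3),0).astype(int); sub=g[196:222,278:306]; print(sub.mean(2).astype(int)[::2,::2])
m=np.zeros(im.shape[:2],np.uint8); b=g.mean(2); m[196:222,280:304]=((b[196:222,280:304]>55)&(b[196:222,280:304]<140)).astype(np.uint8)
cs,_=cv2.findContours(m,0,1); k=max(cs,key=cv2.contourArea); r=cv2.minAreaRect(k); print("block rect",r); print(onz(c,*r[0],54).round(1),0.336)
w=g[203:215,255:270].min(2)>205; v,u=np.nonzero(w); print("knob",u.mean()+255,v.mean()+203,onz(c,u.mean()+255,v.mean()+203,82))
```

```text
[513.96269705 -43.51185193 160.3225065 ] (array([-0.1,  1.2, 60.3]), np.float64(-0.02))
[[ 34  34  36  35  34  35  35  35  35  35  34  35  34  35]
 [ 34  34  35  36  37  37  38  43  41  42  42  43  46  51]
 [ 63  71  68  70  76  85  88  98  95 101 128 138 142 152]
 [174 188 167 133 131 133 131 134 137 140 190 212 215 218]
 [221 222 195 147 131 115 111 116 131 140 192 217 219 218]
 [223 223 199 148 118 113 127 125 126 138 187 222 220 209]
 [223 223 202 147 121 133 142 139 131 140 182 223 220 217]
 [223 223 207 152 130 134 138 135 131 141 175 213 208 213]
 [221 220 206 154 137 132 131 132 138 142 171 204 189 199]
 [219 220 207 153 136 135 132 130 130 132 166 207 207 218]
 [215 221 209 157 129 133 140 154 161 164 177 203 207 212]
 [210 214 207 190 186 182 184 193 195 201 187 193 199 206]
 [198 190 182 180 178 175 178 173 159 149 126 115 107 114]]
block rect ((292.16400146484375, 207.30328369140625), (16.74911117553711, 23.08661460876465), 84.80557250976562)
[515.5 -50.7  54. ] 0.336
knob 262.01869158878503 208.6822429906542 [507.02306048  33.56602489  82.        ]
```

Request:
move_arm([
  [[0, 1, 40, 0, -1], [0, 1, 64, 0, -1], [0, 1, 64, 0, -1], [0, 1, 64, 0, -1]],
])

```text
time_s: 6.4
eef_pos: [514.7, -44.7, 97.5]
ee_rot: [0.0, 1.0, 0.027, 0.001]
force: [0.2, -0.1, 0.4]
grip_width: 0.221
```

Run:
```python
from h import *
_,c=cam("top"); im2,c2=cam("scene"); s=sense(); P=np.array(s["eef_pos"]); print(P,s["force"])
print("block left edge y",[onz(c,282.6,v,54)[:2].round(1) for v in(204,208,212)])
u,v=proj(c2,[514,-44.7,65]).astype(int)
b=cv2.resize(im2[v-30:v+30,u-40:u+40],(800,600),interpolation=cv2.INTER_CUBIC); cv2.imwrite("pics/v4.png",b)
f=lambda p:((proj(c2,p)-[u-40,v-30])*10).round(0)
a=np.radians(3.2); X=np.array([np.cos(a),np.sin(a),0]);Y=np.array([-np.sin(a),np.cos(a),0]); W=np.array([514,-44.7,54])
print("block corners",[f(W+22*(i*X+j*Y)) for i,j in((-1,-1),(-1,1),(1,1),(1,-1))],"well",f(W))
print("vial base",f(P-[0,0,33.5]), "cols for 22mm:",f(P-[0,0,33.5]+11*c2["M"][:,0]),f(P-[0,0,33.5]-11*c2["M"][:,0]))
```

```text
[514.67308593 -44.80191179  97.6212649 ] [-0.33253098  1.69633557 -0.59256062]
block left edge y [array([525.5, -22.7]), array([513.7, -22.8]), array([501.9, -22.9])]
block corners [array([504., 332.]), array([423., 392.]), array([299., 352.]), array([382., 294.])] well [402. 342.]
vial base [400. 311.] cols for 22mm: [437. 311.] [363. 311.]
```

View pics/v4.png

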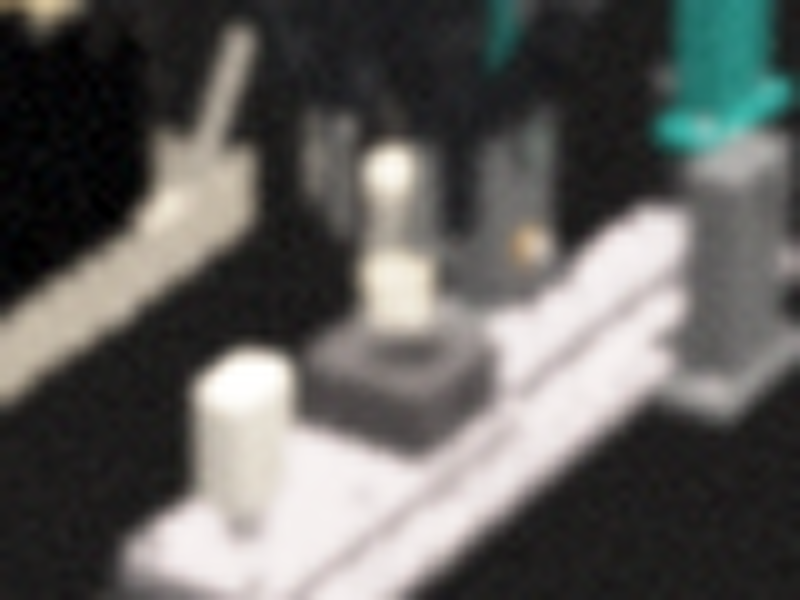

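The vial hangs above the well mouth, which is centred near (408,350), with the block corners at (302,362) and (498,348). That matches the prediction within 1–2 mm, which the chamfer can take. I'll lower gently and watch the force.

Request:
move_arm([
  [[-0.5, -0.6, 4, 0, -1], [-0.5, -0.6, 7, 0, -1], [-0.5, -0.6, 9, 0, -1], [-0.5, -0.6, 11, 0, -1], [-0.5, -0.6, 13, 0, -1], [-0.5, -0.6, 14, 0, -1], [-0.5, -0.6, 15, 0, -1], [-0.5, -0.6, 15, 0, -1]],
])

```text
time_s: 7.5
eef_pos: [514.2, -44.2, 82.6]
ee_rot: [0.0, 1.0, 0.027, 0.001]
force: [-0.6, 0.9, 0.3]
grip_width: 0.223
```

Request:
move_arm([
  [[0, 0, 3, 0, -1], [0, 0, 6, 0, -1], [0, 0, 8, 0, -1], [0, 0, 10, 0, -1], [0, 0, 12, 0, -1], [0, 0, 13, 0, -1], [0, 0, 13.5, 0, -1], [0, 0, 13.5, 0, -1]],
])

```text
time_s: 8.5
eef_pos: [514.2, -44.2, 69.1]
ee_rot: [0.0, 1.0, 0.027, 0.001]
force: [-0.3, 0.2, -0.6]
grip_width: 0.222
```

Request:
move_arm([
  [[0, 0, 0.7, 0, -1], [0, 0, 1.3, 0, -1], [0, 0, 1.8, 0, -1], [0, 0, 1.8, 0, -1]],
])

```text
time_s: 9.0
eef_pos: [514.3, -44.2, 67.8]
ee_rot: [0.0, 1.0, 0.027, 0.001]
force: [-1.4, 1.2, 5.3]
grip_width: 0.22
```

Contact is at 5 N with TCP 67.8, the expected seated height. I'll release, rise and go over the knob.

Request:
move_arm([
  [[0, 0, 0, 0, 0], [0, 0, 0, 0, 1], [0, 0, 0, 0, 1], [0, 0, 0, 0, 1], [0, 0, 0, 0, 1], [0, 0, -20, 0, 1], [0, 0, -50, 0, 1], [0, 0, -60, 0, 1], [0, -40, -60, 0, 1], [0, -80, -60, 0, 1], [0, -80, -60, 0, 1], [0, -80, -60, 0, 1]],
])

```text
time_s: 10.5
eef_pos: [509.8, 35.3, 127.3]
ee_rot: [0.0, 1.0, 0.027, 0.001]
force: [0.1, -0.1, -1.0]
grip_width: 0.998
```

Run:
```python
from h import *
_,c=cam("top"); im2,c2=cam("scene"); s=sense(); P=np.array(s["eef_pos"]); print(P,s["force"],s["grip_width"])
u,v=proj(c2,[514,-44.7,65]).astype(int); u-=10
b=cv2.resize(im2[v-30:v+30,u-40:u+40],(800,600),interpolation=cv2.INTER_CUBIC); cv2.imwrite("pics/v5.png",b)
f=lambda p:((proj(c2,p)-[u-40,v-30])*10).round(0)
print("vial top seated",f([514.2,-44.2,86]),"if 20 high",f([514.2,-44.2,106]),"knob top",f([509.7,35.7,82]),"tcp",f(P))
print(shift(s,[509.7,35.7,54],np.radians(3.2)))
```

```text
[509.8652552   34.81603336 127.47443034] [-0.03720939 -0.64437728  0.06371246] 0.9991003932534384
vial top seated [500. 247.] if 20 high [500. 186.] knob top [340. 369.] tcp [338. 223.]
(array([-0.3, -1. , 73.5]), np.float64(-0.03))
```

View pics/v5.png

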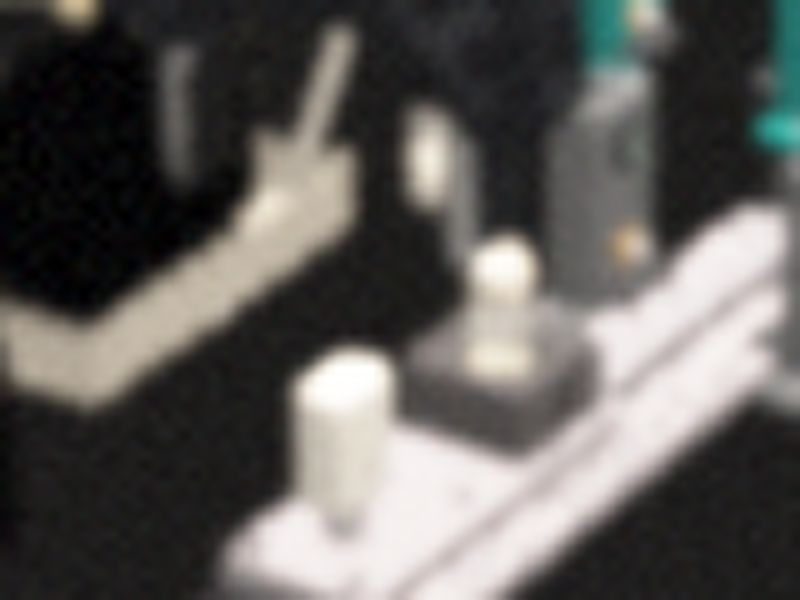

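The vial is seated upright (cap at (503,262), top as predicted for 86 mm) and the knob top at (345,368) agrees too. I'll descend and grip the knob.

Request:
move_arm([
  [[-0.3, -1, 30, 0, 1], [-0.3, -1, 60, 0, 1], [-0.3, -1, 73, 0, 1], [-0.3, -1, 73, 0, 1], [-0.3, -1, 73, 0, 1], [-0.3, -1, 73, 0, -1], [-0.3, -1, 73, 0, -1], [-0.3, -1, 73, 0, -1], [-0.3, -1, 73, 0, -1], [-0.3, -1, 73, 0, -1], [-0.3, -1, 73, 0, -1], [-0.3, -1, 73, 0, -1]],
], squeeze=50)

```text
time_s: 12.1
eef_pos: [509.1, 35.8, 54.7]
ee_rot: [0.001, 1.0, 0.027, 0.0]
force: [-4.3, -0.1, 5.2]
grip_width: 0.181
```

```bash
python3 -c "
from h import *
s=sense();print(s['eef_pos'],s['force'],s['grip_width'],np.degrees(np.arctan2(rotm(s)[1,0],rotm(s)[0,0])))"
```

```text
[509.11031883  35.76463279  54.65696072] [-4.30569812 -0.08678357  5.1630908 ] 0.18060113965762836 3.0893526722965508
```

Request:
move_arm([
  [[0, 5, 0, 0, -1], [0, 15, 0, 0, -1], [0, 28, 0, 0, -1], [0, 41, 0, 0, -1], [0, 54, 0, 0, -1], [0, 67, 0, 0, -1], [0, 79, 0, 0, -1], [0, 88, 0, 0, -1], [0, 95, 0, 0, -1], [0, 98, 0, 0, -1], [0, 100, 0, 0, -1], [0, 100, 0, 0, -1]],
])

```text
time_s: 13.6
eef_pos: [515.1, -64.9, 54.8]
ee_rot: [0.001, 1.0, 0.027, 0.001]
force: [6.5, -0.3, -3.1]
grip_width: 0.177
```

Run:
```python
from h import *
im,c=cam("top"); im2,c2=cam("scene"); s=sense(); P=np.array(s["eef_pos"]); print(P,s["force"],s["grip_width"])
u,v=proj(c2,[519,-150,65]).astype(int)
b=cv2.resize(im2[v-40:v+50,u-70:u+50],(800,600),interpolation=cv2.INTER_CUBIC); cv2.imwrite("pics/v6.png",b)
```

```text
[515.05351013 -64.82278931  54.75587349] [ 6.17371669 -0.33491613 -4.4147094 ] 0.18334635274108138
```

View pics/v6.png

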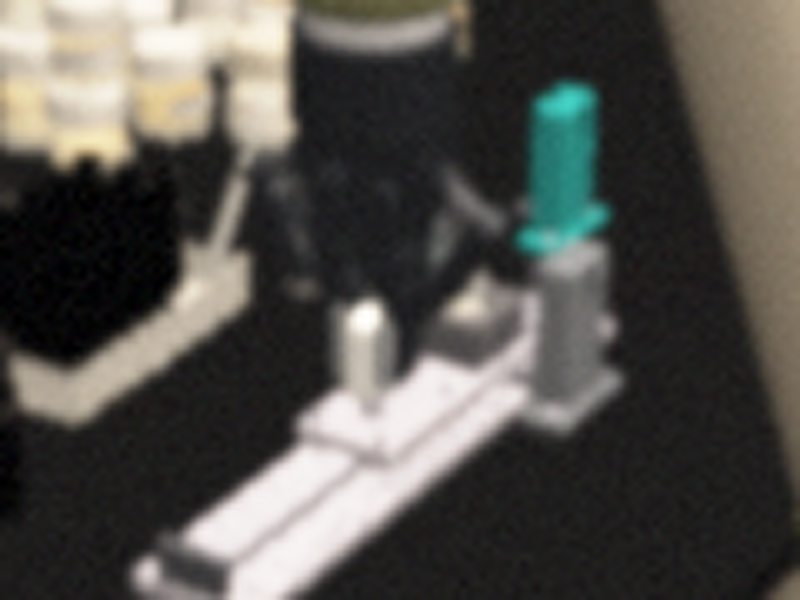

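The shuttle slides freely, with the knob held and the block nearing the gate. The sideways force suggests a rail yaw of about 3.4°, so I'll correct tool x a little and step slowly towards the ridge.

Request:
move_arm([
  [[0.2, 2, 0, 0, -1], [0.3, 4, 0, 0, -1], [0.3, 6, 0, 0, -1], [0.3, 7, 0, 0, -1], [0.3, 8, 0, 0, -1], [0.3, 8, 0, 0, -1]],
])

```text
time_s: 14.45
eef_pos: [515.6, -72.9, 54.7]
ee_rot: [0.001, 1.0, 0.027, 0.001]
force: [0.0, -0.7, -0.5]
grip_width: 0.183
```

Request:
move_arm([
  [[0, 0.5, 0, 0, -1], [0, 1, 0, 0, -1], [0, 1.5, 0, 0, -1], [0, 2, 0, 0, -1], [0, 2, 0, 0, -1]],
])

```text
time_s: 15.08
eef_pos: [515.8, -75.0, 54.7]
ee_rot: [0.001, 1.0, 0.027, 0.001]
force: [1.1, -0.5, -0.5]
grip_width: 0.178
```

Request:
move_arm([
  [[0, 0.5, 0, 0, -1], [0, 1, 0, 0, -1], [0, 1.5, 0, 0, -1], [0, 2, 0, 0, -1], [0, 2, 0, 0, -1]],
])

```text
time_s: 15.7
eef_pos: [515.8, -76.7, 54.7]
ee_rot: [0.001, 1.0, 0.027, 0.001]
force: [0.5, 5.2, 1.3]
grip_width: 0.177
```

The ridge starts at about y = -76, so the notch is near y ≈ -89 as measured. I'll go on slowly.

Request:
move_arm([
  [[0, 0.5, 0, 0, -1], [0, 1, 0, 0, -1], [0, 1.5, 0, 0, -1], [0, 2, 0, 0, -1], [0, 2, 0, 0, -1]],
])

```text
time_s: 16.32
eef_pos: [515.8, -77.4, 54.7]
ee_rot: [-0.0, 1.0, 0.027, 0.001]
force: [1.3, 11.4, 3.2]
grip_width: 0.176
```

Request:
move_arm([
  [[0, 0.5, 0, 0, -1], [0, 1, 0, 0, -1], [0, 1.5, 0, 0, -1], [0, 2, 0, 0, -1], [0, 2, 0, 0, -1]],
])

```text
time_s: 16.95
eef_pos: [515.9, -78.6, 54.7]
ee_rot: [-0.001, 1.0, 0.027, 0.001]
force: [1.1, 8.2, 2.4]
grip_width: 0.178
```

Request:
move_arm([
  [[0, 0.5, 0, 0, -1], [0, 1, 0, 0, -1], [0, 1.5, 0, 0, -1], [0, 2, 0, 0, -1], [0, 2, 0, 0, -1]],
])

```text
time_s: 17.58
eef_pos: [516.0, -80.2, 54.8]
ee_rot: [-0.001, 1.0, 0.027, 0.001]
force: [0.0, 3.2, 0.8]
grip_width: 0.181
```

Request:
move_arm([
  [[0, 0.5, 0, 0, -1], [0, 1, 0, 0, -1], [0, 1.5, 0, 0, -1], [0, 2, 0, 0, -1], [0, 2, 0, 0, -1]],
])

```text
time_s: 18.2
eef_pos: [516.2, -82.4, 54.7]
ee_rot: [-0.001, 1.0, 0.027, 0.001]
force: [0.5, 1.3, -0.2]
grip_width: 0.178
```

Request:
move_arm([
  [[0, 0.5, 0, 0, -1], [0, 1, 0, 0, -1], [0, 1.5, 0, 0, -1], [0, 2, 0, 0, -1], [0, 2, 0, 0, -1]],
])

```text
time_s: 18.82
eef_pos: [516.3, -85.0, 54.7]
ee_rot: [-0.0, 1.0, 0.027, 0.001]
force: [-0.7, -3.2, 0.7]
grip_width: 0.182
```

Request:
move_arm([
  [[0, 0.5, 0, 0, -1], [0, 1, 0, 0, -1], [0, 1.5, 0, 0, -1], [0, 2, 0, 0, -1], [0, 2, 0, 0, -1]],
])

```text
time_s: 19.45
eef_pos: [516.5, -87.2, 54.7]
ee_rot: [-0.0, 1.0, 0.027, 0.001]
force: [1.7, -5.0, -2.2]
grip_width: 0.175
```

The top is passed and the ball is pulling the shuttle in. I'll take small steps to the force balance.

Request:
move_arm([
  [[0, 0.4, 0, 0, -1], [0, 0.8, 0, 0, -1], [0, 1.2, 0, 0, -1], [0, 1.2, 0, 0, -1]],
])

```text
time_s: 19.95
eef_pos: [516.6, -88.3, 54.7]
ee_rot: [-0.0, 1.0, 0.027, 0.001]
force: [1.0, -2.4, -1.7]
grip_width: 0.182
```

Request:
move_arm([
  [[0, 0.4, 0, 0, -1], [0, 0.8, 0, 0, -1], [0, 0.8, 0, 0, -1], [0, 0.8, 0, 0, -1]],
])

```text
time_s: 20.45
eef_pos: [516.6, -89.0, 54.7]
ee_rot: [-0.0, 1.0, 0.027, 0.001]
force: [1.4, 1.1, 0.2]
grip_width: 0.176
```

Request:
move_arm([
  [[0, 0, 0, 0, -1], [0, 0, 0, 0, -1], [0, 0, 0, 0, -1], [0, 0, 0, 0, -1]],
])

```text
time_s: 20.95
eef_pos: [516.6, -89.0, 54.8]
ee_rot: [-0.0, 1.0, 0.027, 0.001]
force: [0.3, 0.3, -1.0]
grip_width: 0.178
```

Run:
```python
from h import *
F=[]
for i in range(6): im,c=cam("top"); s=sense(); F.append([*s["force"],s["eef_pos"][1]])
print(np.round(F,1)); im2,c2=cam("scene"); cv2.imwrite("pics/sfin.png",im2)
k=np.array(s["eef_pos"]); a=np.radians(3.35); w=k+80*np.array([np.sin(a),-np.cos(a),0]); print("well est",w.round(1))
u,v=proj(c2,[519,-150,65]).astype(int)
b=cv2.resize(im2[v-40:v+35,u-55:u+45],(800,600),interpolation=cv2.INTER_CUBIC); cv2.imwrite("pics/v7.png",b)
f=lambda p:((proj(c2,p)-[u-55,v-40])*8).round(0); print("vial top",f([w[0],w[1],86]))
```

```text
[[  2.   -0.5  -0.5 -89. ]
 [  1.    0.1  -0.6 -89. ]
 [  0.8  -0.5  -1.3 -89. ]
 [  0.9  -0.4  -0.3 -89. ]
 [  1.4   0.5  -0.9 -89. ]
 [  1.   -0.   -0.5 -89. ]]
well est [ 521.3 -168.9   54.7]
vial top [470. 261.]
```

View pics/v7.png

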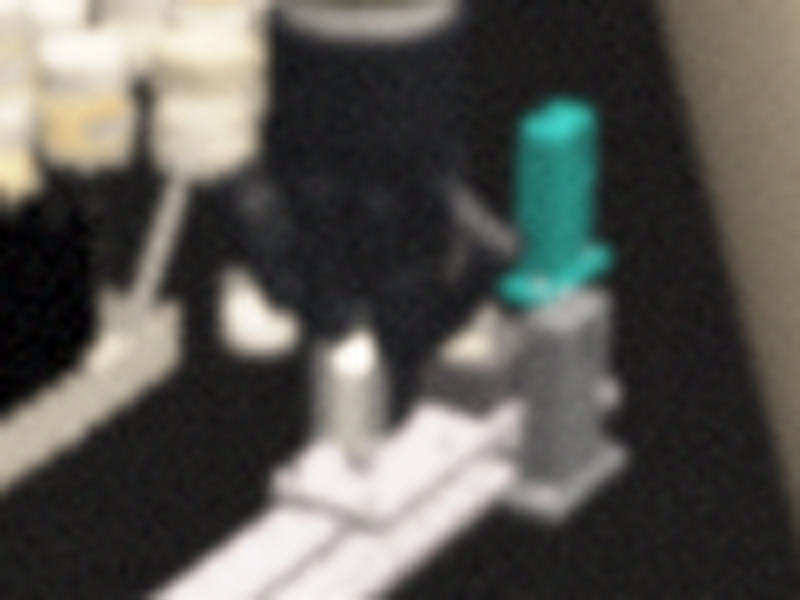

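The block is between the posts, with the vial's base seen in the well at (475,345) and the knob gripped. The along-rail force is about 0, and the well estimate of y = -168.9 matches the measured gate at -168.6. I'll hand in.

```bash
python3 -c "
from h import *
print(ctrl.finish_job())"
```

```text
the job is handed in; nothing more can be done
None
```

I stood the white-capped vial in the shuttle's well, slid the shuttle into the gate's notch by its knob, and handed the job in at about 21 s with the knob still gripped.

- **Vial:** I lowered it until it touched the well floor at about 5 N, with the tool at the height expected for a seated vial, and let go. A picture afterwards showed it upright, with its top where a seated vial's should be.
- **Notch:** A resistance, then a pull forward, then balance showed the shuttle going over the first ridge and into the notch. I stopped at the balance point.
- **Last checks:** The shuttle was at rest, with about 0 ± 0.5 N along the rail. The well's estimated position along the rail (y = -168.9 mm) matched the gate seen in the first pictures (y = -168.6 mm).

**Off from expected:**
- The push over the ridge read up to 11 N, against about 5 N stated for a slow push.
- The forces showed the rail turned about 3.4°, against the 3.2° I measured in the pictures. I corrected for this while sliding.
- In the last picture the gripper hid most of the vial, so only its lower part could be seen in the block between the posts.
- I did not check the three other vessels again at the end. The arm was not moved near them.

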